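Load a battery pack through the dry box port

TASK

Lift the clear sprung lid of the black case by the tab on its front edge until its springs hold it, and leave it standing open. Take out the battery pack that has the narrow metal contact at one end, lay it on the black rubber pad and let go, then pick it up again in a way that lets it go through the port in the sloping front of the dry box, contact end first, and leave it lying flat on its base on the floor of the box, wholly inside and pointing roughly straight in. Neither pack nor robot may bump the port's panel or rim, and the other packs and the loose things on the bench stay where they are.

Things in the scene. Friction and masses are not known exactly. Their poses are not given: they have to be found in the camera images.
- lid_tab (a point): centre of the black grip tab of the lid. The tab is a fin 12 mm wide across the lid (along the case's y), 26 mm high, standing out about 44 mm ahead (-x) of the lid's front edge, 22 mm of which lies either side of this point. It turns with the lid; its axes are the lid's own: with the lid shut, x points to the hinge and z up
- lid_hinge (a point): middle of the lid's hinge line on the far top edge of the black case, 55 mm above the bench; axes are the case's: x horizontal from the case's front to its back, y along the hinge, z up. The case is fixed, 150 mm (x) by 235 mm (y) by 55 mm high, walls and floor 5 mm; its centre is 75 mm to -x from here. With the lid shut the tab lies 176 mm to -x and 6 mm above the hinge
- lid (a joint): lid angle in rad: 0 shut, up to 1.75 wide open (leaning back). Its hinge springs nearly carry it: it sinks back shut below about 0.9 rad and springs open by itself above about 1.05 rad; lifting at the tab takes under 1 N
- pack_center (a point): centre of the battery pack to be loaded, half-way up. Grey plastic block 90 mm long, 24 mm wide, 30 mm high with a thin black band near the tail, and at one end (+x) a steel contact 12 mm wide, 14 mm high, standing out 14 mm: 104 mm over all; 0.1 to 0.2 kg. x runs along it from plain tail to contact, z up. It lies in the case, x roughly along the case's x, in one of three lanes 64 mm apart, on the case floor 5 mm above the bench
- pack_nose (a point): tip of the pack's steel contact, 52 mm to +x from its centre
- pack_tail (a point): middle of the pack's plain tail face, 52 mm to -x from its centre
- pad_top (a point): centre of the top face of the flat black rubber pad where the pack is set down: 170 mm (x) by 140 mm (y), 3 mm thick, fixed; z up
- port_center (a point): centre of the port's opening in the dry box's front panel, 67 mm above the bench. Axes are the dry box's: x horizontal, into the box, y along the panel, z up. The 5 mm panel leans back 30 degrees from upright (its top towards +x). The opening is 110 mm wide (y) and reaches from 26 mm to 108 mm above the bench. From here the panel's outer face at bench level is 42 mm to -x
- box_floor (a point): centre of the dry box's inner floor (8 mm above the bench); axes as for the port. The fixed box is 200 mm (x) by 230 mm (y) by 160 mm high, white sides, clear roof and back; its front panel meets the bench 100 mm to -x from here
- port: the sloping front panel of the dry box with its port and black rim, not to be touched; origin at the middle of its lower edge, axes as the box's
- pack: the battery pack itself; origin at the centre of its underside, axes as for its centre point
- long_pack: bystander in the case: plain grey block 118 x 24 x 30 mm, no contact, origin under its centre; leave alone
- twin_pack: bystander in the case: plain grey block 78 x 28 x 22 mm, no contact, origin under its centre; leave alone
- bottle: white bottle, 48 mm across, 130 mm tall, standing on the bench near pad and case; origin under its centre; leave alone
- tape_roll: yellow roll of tape lying flat, 80 mm across, 24 mm high; leave alone
- screwdriver: screwdriver lying on the bench; leave alone
- cup: grey cup, 60 mm across, 70 mm tall; leave alone
- jar: amber jar, 52 mm across, 60 mm tall; leave alone

How it is judged:
On the way, in this order (a step that is already met when the one before it is completed fails the run):
1. the lid stands open on its springs, let go (value of joint lid above 1.45 rad and contact force between the fingers and lid below 0.1 N), for 0.2 s.
2. the pack lies on the rubber pad, let go (horizontal distance between pack_center and pad_top below 0.1 m and z of pack_center in the frame of pad_top below 0.022 m and linear speed of pack below 0.03 m/s and contact force between the fingers and pack below 0.1 N), for 0.2 s.
At the end, for the whole second after the job is handed in: The pack lies at rest, flat on its base (within 0.12 rad) on the floor of the dry box, contact end further in and pointing within 0.8 rad of straight in, its tail face past the panel (no more than 76 mm before the box's middle); the case's lid stands open above 1.45 rad (x of pack_tail in the frame of box_floor above -0.076 m and x of pack_nose in the frame of box_floor between 0 and 0.1 m and y of pack_center in the frame of box_floor between -0.11 and 0.11 m and z of pack_center in the frame of box_floor between 0.008 and 0.02 m and angle between pack's own z axis and vertical below 0.12 rad and angle between the x axis of pack and the x axis of port, either way round below 0.8 rad and linear speed of pack below 0.02 m/s and value of joint lid above 1.45 rad); the robot touches nothing.
It fails at once if the port's panel or rim is bumped (over 1 N) by pack or robot (contact force between port and anything else above 1 N).
It fails at once if another pack is moved more than 25 mm (distance of any of long_pack, twin_pack from where it was at the start of the episode above 0.025 m).
It fails at once if a thing on the bench is moved more than 25 mm (distance of any of bottle, tape_roll, screwdriver, cup, jar from where it was at the start of the episode above 0.025 m).
It also fails if it takes over 66 s, if anything falls off the work surface, if the arm or the gripper's body presses on something with over 40 N, if the wrist force passes 120 N, or if a joint passes its speed limit or range.

ROBOT

A 7-joint arm with a two-finger parallel gripper is mounted at the origin on the work surface. World frame = base frame: x ahead of the robot, y to its left, z up, the work surface at z = 0. Lengths are in m, angles in rad, forces in N, time in s.
With the tool pointing down it reaches from about 0.4 to 0.875 m from the base axis. Payload 6.5 kg.
Tool frame: the origin (TCP) lies between the finger pads; the fingertips stand 11 mm ahead of it and the grasp point (between the pads) lies 8 mm behind it; x points along the fingers, y is the direction in which the jaws open and shut, and the axes are right-handed (so a half turn about x gives the same grasp; the last joint's range is limited). The gripper opens to 85 mm and grips with 20 to 120 N. Pads are 22 mm wide; open, the fingers measure 114 mm over their backs; the gripper's body (76 mm by 85 mm) begins 54 mm behind the grasp point. The pads swing forward as they close: fully open they stand 13 mm farther back than shut.
Start: joints at [1.237, 0.536, -0.004, 1.538, 0.003, 1.067, -0.071], TCP at [0.172, -0.627, 0.242] pointing down, gripper open.
Joint ranges: [-2.7, 2.7], [-0.37, 2.16], [-1.27, 1.26], [0.24, 2.4], [-1.31, 4.45], [0.19, 1.91], [-2.76, 2.76]. Speed limits (rad/s): [2.39, 2.39, 3.14, 3.14, 3.14, 3.14, 3.14].

INTERFACE

Orientations are given as a rotation vector (axis times angle).
In Python, from bench import arm gives the robot as it stands.
- The arm moves only by the tool carry_out, never from a script. Its argument "steps" is a list of rows, each an object with "xyz": the shift along the tool's x, y, z in mm, a list of three; "yaw": the turn about the tool's x in degrees. In form: [{"xyz": [x, y, z], "yaw": yaw}, ...]. A call has 1 to 20 rows; each row is the pose to reach, as a shift and turn from the pose commanded when the call began, along the tool's axes at that moment; what a row does not reach only later rows make up. A row lasts 1/10 s, in which the tool goes at most 50 mm and 8.59 degrees, less where a joint would pass 70% of its speed; a pose out of reach is approached as far as the arm can. A call with a gripper value outside its range is refused whole. "fingers" is the finger opening in mm, from 0 to 85.4, set as the call begins (left out, the last holds). The fingers move at their own pace and stop on an object; the grip force is fixed at half the most. Time passes only in rows, so rows that repeat a pose let the fingers close. It gives the time, the measured TCP pose, the force and the opening at its end, in the units of the state.
- arm.get_obs(): the state, without advancing time (a new reading comes with each control period).
- arm.read_camera(name): name is "side" or "top"; returns (picture, depth): 384x512x3 uint8, red, green, blue; 384x512 float32, m along the optical axis (not along the pixel's ray), 0 where there is no reading.
- arm.camera_info(name): a dict with "fx", "fy", "cx", "cy" (pixels), "dist" ([k1, k2, p1, p2, k3] as OpenCV has them; the pictures are not rectified), "origin" and "attitude" of the camera in the world. Camera axes: x right, y down, z forward; pixel columns grow to the right and rows downward; lengths in m; the calibration is good to about 2 mm. A picture is of the moment at which its call begins. camera_info takes no time and is no camera call.
- arm.finish_job(): hands the job in, once; it reports no verdict.
The state is a dict: "time": time; "joint_pos": joint angles; "qd": joint speeds; "effort": joint torques, N m; "tool_pos": TCP position; "orientation": TCP orientation; "force": force on the tool from outside, world axes, zero at the start; "ft_torque": the same for the moment, N m; "gripper_width": finger opening in m.
Only numpy, scipy, OpenCV 4.12 (cv2) and the standard library are available. Lean on these libraries where they do the work, as an engineer would, in place of code of your own. Each camera call takes 0.05 s, during which the arm holds its last target.

## Working session

There is one attempt and no reset: what is moved stays moved. The work goes in short steps, Python scripts to look and compute and a tool call to move; the robot and the scene stay as the last step left them, time stands still between calls to the robot, and variables do not carry over. Pictures are saved under pics/ and viewed, and the job is handed in when it is done.

Besides the shell and the picture viewer there is one more tool, called as name([rows], argument=value, ...), one row to a line, values as JSON. carry_out: Moves the arm, as the interface text tells. Its arguments: {"type":"object","properties":{"steps":{"type":"array","items":{"type":"object","properties":{"xyz":{"type":"array","items":{"type":"number"}},"yaw":{"type":"number"}}}},"fingers":{"type":"number"}},"required":["steps"]}

```bash
ls; mkdir -p pics
python3 - <<'E'
from bench import arm
import cv2, numpy as np
print(arm.get_obs())
for n in ("side","top"):
    print(arm.camera_info(n))
    p,d=arm.read_camera(n)
    np.savez(f"{n}0.npz",p=p,d=d)
    cv2.imwrite(f"pics/{n}0.png",p[:,:,::-1])
E
```

```text
pics
{'time': 0.0, 'joint_pos': array([ 1.23677304,  0.53723633, -0.00440404,  1.5388861 ,  0.00258782,
        1.06730075, -0.07122312]), 'qd': array([ 3.03930895e-04, -6.54834225e-04,  1.57414451e-05, -1.90013762e-03,
       -6.32867298e-04,  3.47248558e-05,  5.82437444e-05]), 'effort': array([-1.00038990e-04, -5.83394158e+01,  1.04855094e+00, -2.59111387e+01,
        1.24247125e-02,  9.27561661e-03,  3.99315098e-06]), 'tool_pos': array([ 0.17181055, -0.62623036,  0.24136288]), 'orientation': array([ 2.07868059,  0.28197519, -2.07948213]), 'force': array([ 0.42978085, -0.19459877, -0.12210356]), 'ft_torque': array([-0.00822563,  0.00450025,  0.00977777]), 'gripper_width': 0.0853911595003489}
{'fx': 359.13870891527023, 'fy': 359.13870891527023, 'cx': 256.8971173021684, 'cy': 190.75320165691969, 'dist': array([-0.0862961,  0.       ,  0.       ,  0.       ,  0.       ]), 'origin': array([0.00256929, 0.66308186, 0.62540782]), 'attitude': array([-0.84450628,  2.35563167, -1.28087605])}
{'fx': 495.7820647883678, 'fy': 495.7820647883678, 'cx': 250.9825969480436, 'cy': 190.43090433581816, 'dist': array([-0.03058981,  0.        ,  0.        ,  0.        ,  0.        ]), 'origin': array([3.66440818e-01, 1.08410329e-03, 1.40730417e+00]), 'attitude': array([-2.10960003,  2.1741312 , -0.11313709])}
```

View pics/side0.png

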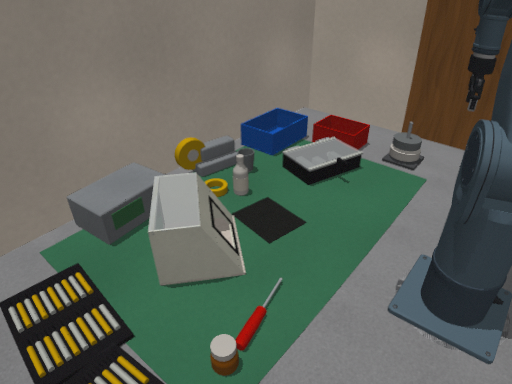

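View pics/top0.png

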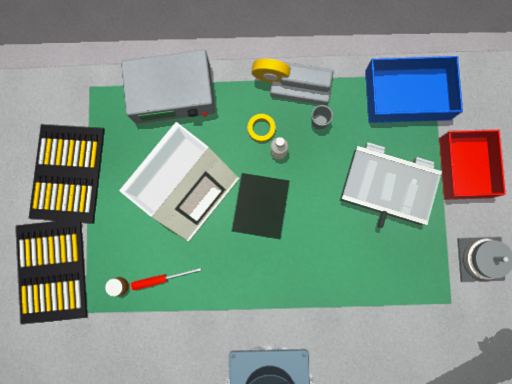

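The side view shows the dry box at (195,230), the pad at (268,218) and the case at (322,158). In the top view the case is at (392,185) with its tab at (382,220), the pad at (261,206), the box at (180,182), the bottle at (280,148) and the cup at (321,117).

```bash
cat > h.py <<'E'
import numpy as np, cv2
from scipy.spatial.transform import Rotation as R
from bench import arm
def cam(n):
    i=arm.camera_info(n)
    K=np.array([[i['fx'],0,i['cx']],[0,i['fy'],i['cy']],[0,0,1]]);
    return K,np.array(i['dist']),np.array(i['origin']),R.from_rotvec(i['attitude']).as_matrix()
def rays(n,uv):
    K,D,o,A=cam(n)
    q=cv2.undistortPoints(np.array(uv,float).reshape(-1,1,2),K,D).reshape(-1,2)
    return o,(A@np.c_[q,np.ones(len(q))].T).T
def plane(n,uv,z):
    o,r=rays(n,uv)
    return o+r*((z-o[2])/r[:,2])[:,None]
def cloud(n,d):
    h,w=d.shape
    v,u=np.mgrid[0:h,0:w]
    o,r=rays(n,np.c_[u.ravel(),v.ravel()])
    return (o+r*d.reshape(-1,1)).reshape(h,w,3)
def proj(n,P):
    K,D,o,A=cam(n)
    Pc=(np.atleast_2d(P)-o)@A
    return cv2.projectPoints(Pc,np.zeros(3),np.zeros(3),K,D)[0].reshape(-1,2)
def two(n1,p1,n2,p2):
    o1,r1=rays(n1,[p1]);o2,r2=rays(n2,[p2]);r1=r1[0];r2=r2[0]
    s=np.linalg.lstsq(np.c_[r1,-r2],o2-o1,rcond=None)[0]
    a=o1+r1*s[0];b=o2+r2*s[1]
    return (a+b)/2,np.linalg.norm(a-b)
E
python3 - <<'E'
from h import *
def crop(n,x0,y0,x1,y1,f,k):
    p=np.load(f"{n}0.npz")['p'][y0:y1,x0:x1,::-1]
    cv2.imwrite(f"pics/{k}.png",cv2.resize(p,None,fx=f,fy=f,interpolation=cv2.INTER_CUBIC))
crop("top",335,135,450,235,6,"c_case_top")
crop("side",275,130,370,190,8,"c_case_side")
crop("top",115,115,300,250,4,"c_box_top")
for n in("top","side"):
    d=np.load(n+"0.npz"); 
    C=cloud(n,d['d']); print(n,[ (round(float(x),3)) for x in C[200,300]], (d['d']==0).mean())
E
```

```text
top [0.52, -0.105, 0.0] 0.003972371419270833
side [0.486, -0.124, 0.001] 0.0039215087890625
```

View pics/c_case_top.png

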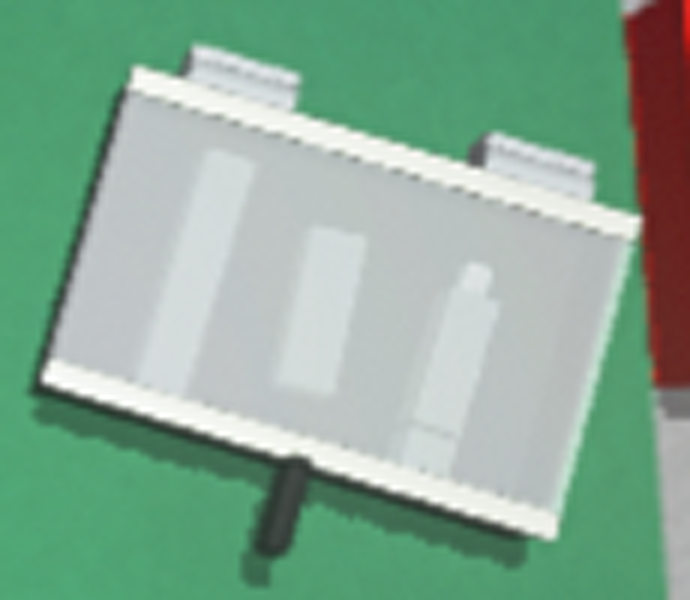

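View pics/c_case_side.png

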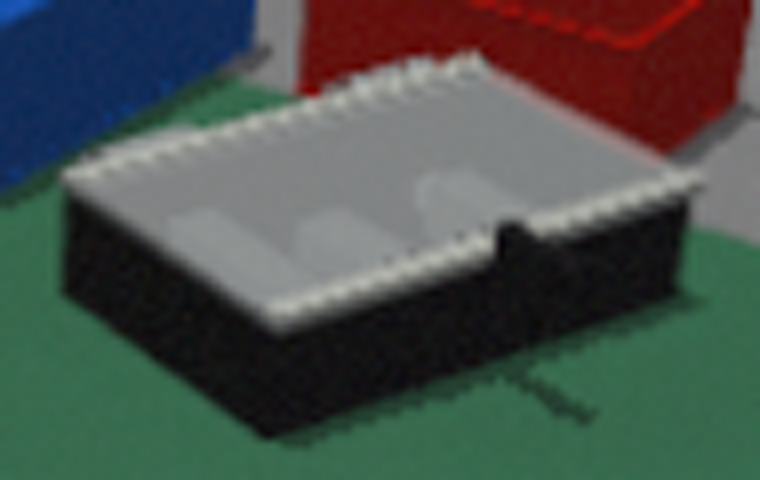

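View pics/c_box_top.png

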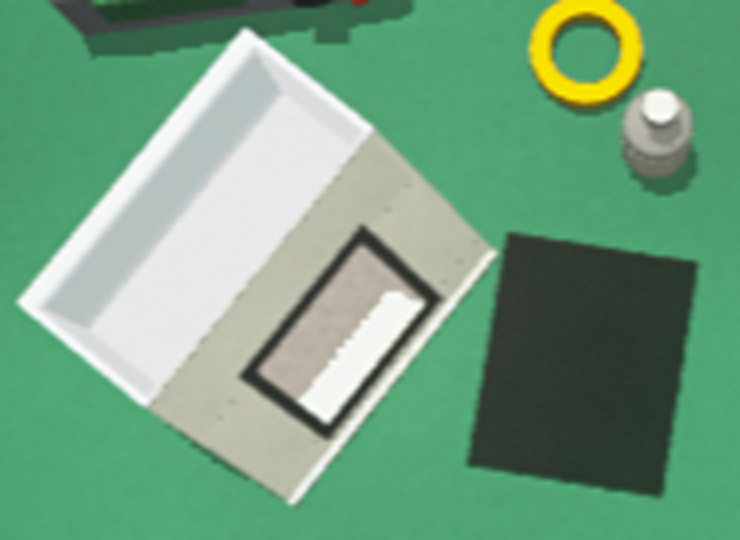

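Run:
```python
from h import *
np.set_printoptions(precision=4,suppress=True)
def un(pts,x0,y0,f): return (np.array(pts,float)+.5)/f-.5+[x0,y0]
D=np.load("top0.npz");C=cloud("top",D['d'])
# case
c=un([(40,385),(135,70),(640,225),(553,538)],335,135,6)
P=plane("top",c,0.058);print("lid corners",P,"\nlens",[np.linalg.norm(P[i]-P[(i+1)%4]) for i in range(4)], "ctr",P.mean(0))
t=un([(268,548),(295,470)],335,135,6);print("tab",plane("top",t,0.066), "side tip?")
for q in [(60,360),(100,80),(300,470)]: 
    w=un([q],335,135,6)[0].round().astype(int)
    print('depth',C[w[1],w[0]])
pk=un([(477,270),(440,465),(412,465),(495,300),(462,295)],335,135,6);print("pack pts z.035",plane("top",pk,0.035))
# heights seen via depth in lid region
for q in [(200,280),(320,310),(460,360)]:
    w=un([q],335,135,6)[0].round().astype(int); print('d',C[w[1],w[0]])
# pad
pd=un([(508,233),(697,262),(662,496),(468,464)],115,115,4);P=plane("top",pd,0.003);print("pad",P,P.mean(0),[np.linalg.norm(P[i]-P[(i+1)%4]) for i in range(4)])
# box
b=un([(292,503),(497,252)],115,115,4);P=plane("top",b,0.0);print("panel foot",P,np.linalg.norm(P[0]-P[1]))
b=un([(20,300),(247,30)],115,115,4);P=plane("top",b,0.16);print("back top",P,np.linalg.norm(P[0]-P[1]))
b=un([(148,405),(373,130)],115,115,4);P=plane("top",b,0.16);print("front top",P,np.linalg.norm(P[0]-P[1]))
b=un([(362,228),(440,298),(330,436),(242,376)],115,115,4)
print("port outer rim top z",plane("top",b[[0,3]],.112),"low",plane("top",b[[1,2]],.022))
for q in [(200,400),(350,170),(300,460),(450,250),(150,300),(310,320),(345,380)]:
    w=un([q],115,115,4)[0].round().astype(int); print('d',q,C[w[1],w[0]])
```

```text
lid corners [[ 0.5134 -0.2132  0.058 ]
 [ 0.658  -0.2645  0.058 ]
 [ 0.5783 -0.4908  0.058 ]
 [ 0.4367 -0.4405  0.058 ]] 
lens [np.float64(0.1534429381265924), np.float64(0.2399363456091286), np.float64(0.15019508058881179), np.float64(0.23993516703354403)] ctr [ 0.5466 -0.3522  0.058 ]
tab [[ 0.4358 -0.3101  0.066 ]
 [ 0.4705 -0.3244  0.066 ]] side tip?
depth [ 0.5224 -0.2225  0.0665]
depth [ 0.6666 -0.2586 -0.0026]
depth [ 0.4695 -0.3257  0.0742]
pack pts z.035 [[ 0.5632 -0.422   0.035 ]
 [ 0.4731 -0.3986  0.035 ]
 [ 0.4735 -0.3857  0.035 ]
 [ 0.5489 -0.4293  0.035 ]
 [ 0.5517 -0.4142  0.035 ]]
d [ 0.56   -0.2888  0.0581]
d [ 0.544  -0.3416  0.0617]
d [ 0.5173 -0.4025  0.0613]
pad [[ 0.6031  0.0592  0.003 ]
 [ 0.5777 -0.0754  0.003 ]
 [ 0.4119 -0.0445  0.003 ]
 [ 0.4385  0.0918  0.003 ]] [0.5078 0.0078 0.003 ] [np.float64(0.13702285981413295), np.float64(0.16868286316185138), np.float64(0.13886328684860938), np.float64(0.16788226712610813)]
panel foot [[0.4146 0.2177 0.    ]
 [0.5901 0.0676 0.    ]] 0.23088377527450435
back top [[0.5436 0.3667 0.16  ]
 [0.7159 0.2189 0.16  ]] 0.22699445886173872
front top [[0.4737 0.2841 0.16  ]
 [0.6467 0.1379 0.16  ]] 0.22653704112486106
port outer rim top z [[0.5913 0.1516 0.112 ]
 [0.4951 0.2326 0.112 ]] low [[0.555  0.1077 0.022 ]
 [0.4599 0.187  0.022 ]]
d (200, 400) [0.4777 0.2564 0.1279]
d (350, 170) [0.6225 0.1542 0.1545]
d (300, 460) [0.4428 0.2076 0.0197]
d (450, 250) [0.5864 0.0988 0.0413]
d (150, 300) [0.5399 0.2829 0.1604]
d (310, 320) [0.5434 0.2028 0.005 ]
d (345, 380) [0.4997 0.1779 0.003 ]
```

The right-hand block is the one with a contact: nose at top-view px (414,179), tail near (404,215). Everything measured fits the given sizes: lid 240×152, pad 138×168, panel foot 231. Next I check the tool axes and the shape of the gripper, and cross-check the tab with the side camera.

Run:
```python
from h import *
np.set_printoptions(precision=4,suppress=True)
o=arm.get_obs()
M=R.from_rotvec(o['orientation']).as_matrix();print(M)
D=np.load("top0.npz");C=cloud("top",D['d'])
# box plane fit from depth: panel pixels beige, 
p=D['p'].astype(int)
m=np.zeros(p.shape[:2],bool)
reg=np.zeros(p.shape[:2],np.uint8);cv2.fillPoly(reg,[((np.array([(160,405),(375,140),(480,250),(290,490)])+.5)/4+115).astype(int)],1)
m=(reg>0)&(p.min(2)>120)&(C[:,:,2]>.02)
X=C[m];
A=np.c_[X[:,:2],np.ones(len(X))];
for _ in range(4):
    s=np.linalg.lstsq(A,X[:,2],rcond=None)[0];r=X[:,2]-A@s;k=abs(r)<2.5*np.median(abs(r))+1e-4;A=A[k];X=X[k]
print("panel n",len(X),s,"grad dir deg",np.degrees(np.arctan2(s[1],s[0])),"slope deg from upright",90-np.degrees(np.arctan(np.hypot(s[0],s[1]))), "rms",r.std())
n=s[:2]/np.hypot(*s[:2]);print("foot dist along n:",-s[2]/np.hypot(*s[:2]),"measured foot", n@np.array([.5024,.1427]))
# rim: dark pixels height above panel plane
mm=(p.max(2)<70);reg2=cv2.fillPoly(np.zeros(p.shape[:2],np.uint8),[((np.array([(225,375),(360,215),(455,300),(330,450)])+.5)/4+115).astype(int)],1)
Y=C[mm&(reg2>0)];e=(Y[:,2]-(Y[:,:2]@s[:2]+s[2]))*np.cos(np.arctan(np.hypot(*s[:2])));print("rim normal offset",np.percentile(e,[5,25,50,75,95]))
# tab prediction in both cams
hinge=np.array([.617,-.3765,.055]);th=np.radians(-19.5);cx=np.array([np.cos(th),np.sin(th),0])
for a,z in((-.154,.074),(-.198,.074),(-.176,.061),(-.198,.048)):
    P=hinge+a*cx;P[2]=z;print(P,proj("top",P),proj("side",P))
print("pack-nose ray check side", proj("side",[[.563,-.422,.02]]))
S=np.load("side0.npz")['p'][:, :, ::-1]
cv2.imwrite("pics/grip.png",cv2.resize(S[0:130,420:512],None,fx=6,fy=4.6,interpolation=cv2.INTER_CUBIC))
```

```text
[[-0.0006  0.2647 -0.9643]
 [ 0.0015 -0.9643 -0.2647]
 [-1.     -0.0016  0.0001]]
panel n 1620 [ 1.1182  1.3449 -0.7509] grad dir deg 50.259302332609465 slope deg from upright 29.758184033642344 rms 0.002886323868642266
foot dist along n: 0.42933492521040917 measured foot 0.4309199802806886
rim normal offset [-0.0009  0.0006  0.0017  0.0031  0.0046]
[ 0.4718 -0.3251  0.074 ] [[384.7036 212.1592]] [[338.5045 156.9465]]
[ 0.4304 -0.3104  0.074 ] [[380.1725 227.7893]] [[347.6399 162.3263]]
[ 0.4511 -0.3177  0.061 ] [[381.3119 220.2999]] [[342.5385 163.0862]]
[ 0.4304 -0.3104  0.048 ] [[377.9695 228.316 ]] [[346.6249 169.3177]]
pack-nose ray check side [[327.7427 153.3635]]
```

View pics/grip.png

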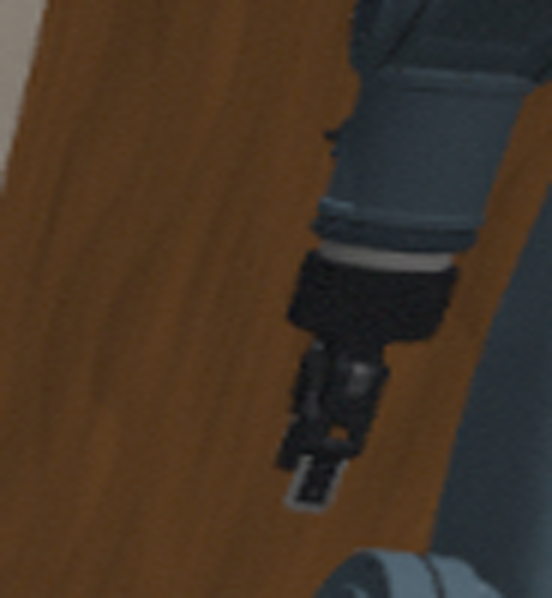

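```bash
cat >> h.py <<'E'
def goal(xyz,jaw=None):
    "shift mm in tool axes and yaw deg to bring TCP to xyz, jaw axis to angle jaw (deg, mod 180)"
    o=arm.get_obs();M=R.from_rotvec(o['orientation']).as_matrix()
    s=M.T@(np.array(xyz)-o['tool_pos'])*1000
    y=0
    if jaw is not None:
        c=np.degrees(np.arctan2(M[1,1],M[0,1]));y=-(((jaw-c)+90)%180-90)
    return s.round(1),round(y,1)
E
python3 - <<'E'
from h import *
print(goal([.4454,-.3157,.12],70.5))
E
```

```text
(array([ 121.8, -226.9, -346.1]), np.float64(34.8))
```

carry_out([
  {"xyz":[0,-40,-60],"yaw":5},
  {"xyz":[20,-60,-95],"yaw":10},
  {"xyz":[40,-90,-140],"yaw":15},
  {"xyz":[60,-120,-180],"yaw":20},
  {"xyz":[80,-145,-220],"yaw":25},
  {"xyz":[95,-170,-260],"yaw":30},
  {"xyz":[110,-195,-300],"yaw":33},
  {"xyz":[120,-215,-330],"yaw":35},
  {"xyz":[122,-227,-346],"yaw":34.8},
  {"xyz":[122,-227,-346],"yaw":34.8},
  {"xyz":[122,-227,-346],"yaw":34.8},
  {"xyz":[122,-227,-346],"yaw":34.8},
  {"xyz":[122,-227,-346],"yaw":34.8},
], fingers=45)

```text
time: 1.4
tool_pos: [0.4446, -0.3179, 0.1205]
orientation: [-2.036, 0.353, 2.036]
force: [-0.4, 0.1, -0.3]
gripper_width: 0.0449
```

```bash
cat > snap.py <<'E'
import sys
from h import *
np.set_printoptions(precision=4,suppress=True)
def snap(k,x0=None,n="side",f=4):
    p,d=arm.read_camera(n);np.savez(f"{k}.npz",p=p,d=d)
    q=p[:,:,::-1]
    if x0: q=cv2.resize(q[x0[1]:x0[3],x0[0]:x0[2]],None,fx=f,fy=f,interpolation=cv2.INTER_CUBIC)
    cv2.imwrite(f"pics/{k}.png",q)
E
python3 - <<'E'
from snap import *
print(goal([.4454,-.3157,.055],70.5)); print(arm.get_obs()['time'],arm.get_obs()['tool_pos'])
snap("s1",(270,60,400,200),"side",4)
E
```

```text
(array([65.5, -2.4, -0. ]), np.float64(-0.1))
1.4 [ 0.4446 -0.3179  0.1205]
```

View pics/s1.png

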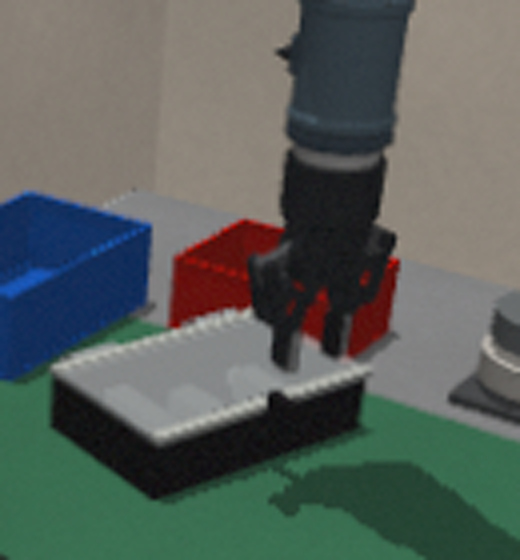

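The fingers straddle the tab, which is at about crop px (278,398). I'll go down and grip.

carry_out([
  {"xyz":[30,-2,0],"yaw":0},
  {"xyz":[50,-2,0],"yaw":0},
  {"xyz":[65,-2,0],"yaw":0},
  {"xyz":[65,-2,0],"yaw":0},
  {"xyz":[65,-2,0],"yaw":0},
])

```text
time: 1.95
tool_pos: [0.4462, -0.315, 0.0556]
orientation: [-2.037, 0.35, 2.037]
force: [0.2, -0.4, 1.2]
gripper_width: 0.0454
```

carry_out([
  {"xyz":[0,0,0],"yaw":0},
  {"xyz":[0,0,0],"yaw":0},
  {"xyz":[0,0,0],"yaw":0},
  {"xyz":[0,0,0],"yaw":0},
  {"xyz":[0,0,0],"yaw":0},
  {"xyz":[0,0,0],"yaw":0},
], fingers=8)

```text
time: 2.55
tool_pos: [0.4467, -0.3153, 0.0557]
orientation: [-2.039, 0.35, 2.036]
force: [-0.4, -3.4, 3.1]
gripper_width: 0.0111
```

carry_out([
  {"xyz":[-18,0,-2],"yaw":0},
  {"xyz":[-36,0,-5],"yaw":0},
  {"xyz":[-53,0,-11],"yaw":0},
  {"xyz":[-70,0,-18],"yaw":0},
  {"xyz":[-86,0,-26],"yaw":0},
  {"xyz":[-101,0,-36],"yaw":0},
  {"xyz":[-115,0,-48],"yaw":0},
])

```text
time: 3.25
tool_pos: [0.4898, -0.3302, 0.1697]
orientation: [-2.032, 0.349, 2.041]
force: [0.6, -2.6, -6.0]
gripper_width: 0.011
```

Run:
```python
from snap import *
print(arm.get_obs()['tool_pos'],arm.get_obs()['force'])
snap("s2",(270,60,400,200),"side",4)
```

```text
[ 0.4898 -0.3302  0.1697] [ 0.5551 -2.5912 -5.9613]
```

View pics/s2.png

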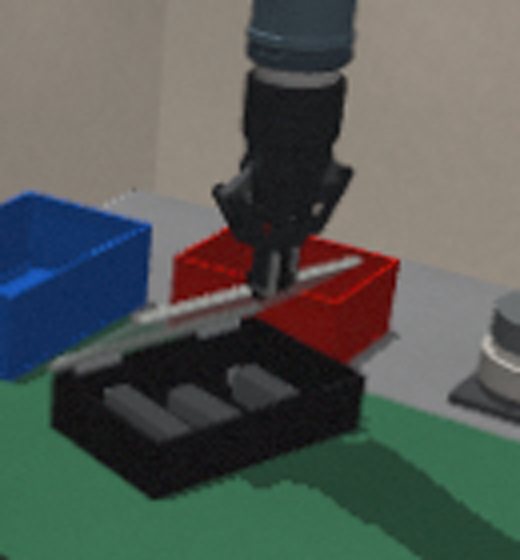

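The lid is coming up with the tab still held at crop px (268,280). I'll continue along the arc.

carry_out([
  {"xyz":[-12,0,-13],"yaw":0},
  {"xyz":[-24,0,-27],"yaw":0},
  {"xyz":[-34,0,-42],"yaw":0},
  {"xyz":[-42,0,-58],"yaw":0},
  {"xyz":[-48,0,-75],"yaw":0},
  {"xyz":[-51,0,-84],"yaw":0},
  {"xyz":[-51,0,-84],"yaw":0},
])

```text
time: 4.0
tool_pos: [0.5703, -0.3581, 0.2216]
orientation: [-2.035, 0.348, 2.039]
force: [-4.7, 1.9, 9.6]
gripper_width: 0.0111
```

carry_out([
  {"xyz":[0,0,0],"yaw":0},
  {"xyz":[0,0,0],"yaw":0},
  {"xyz":[0,0,0],"yaw":0},
  {"xyz":[0,0,0],"yaw":0},
  {"xyz":[0,0,0],"yaw":0},
  {"xyz":[0,0,0],"yaw":0},
  {"xyz":[0,0,0],"yaw":0},
], fingers=45)

```text
time: 4.7
tool_pos: [0.5707, -0.3584, 0.2213]
orientation: [-2.037, 0.349, 2.037]
force: [-0.1, -0.1, 0.5]
gripper_width: 0.0452
```

Run:
```python
from snap import *
print(arm.get_obs()['tool_pos'],arm.get_obs()['force'])
snap("s3",(270,60,400,200),"side",4)
```

```text
[ 0.5707 -0.3584  0.2213] [-0.0896 -0.1381  0.4816]
```

View pics/s3.png

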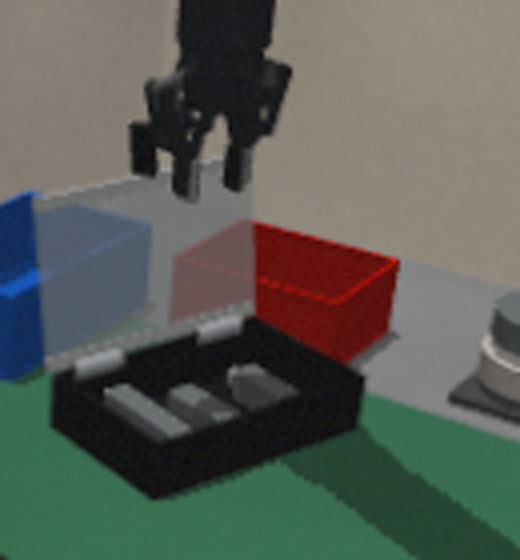

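The lid stands open, with its upper edge at crop px (40–250, 160–200), and the fingers are clear of it. I'll back off toward the front and look at the pack from above.

carry_out([
  {"xyz":[0,0,40],"yaw":0},
  {"xyz":[0,20,90],"yaw":0},
  {"xyz":[0,0,140],"yaw":0},
  {"xyz":[0,-40,180],"yaw":0},
  {"xyz":[0,-80,200],"yaw":0},
  {"xyz":[0,-120,200],"yaw":0},
  {"xyz":[0,-120,200],"yaw":0},
])

```text
time: 5.45
tool_pos: [0.4235, -0.1727, 0.2218]
orientation: [-2.042, 0.338, 2.04]
force: [0.4, -0.4, 0.1]
gripper_width: 0.0451
```

Run:
```python
from snap import *
print(arm.get_obs()['tool_pos'])
snap("t3",(335,135,450,235),"top",6)
snap("s4",(270,120,400,200),"side",6)
```

```text
[ 0.4235 -0.1727  0.2218]
```

View pics/t3.png

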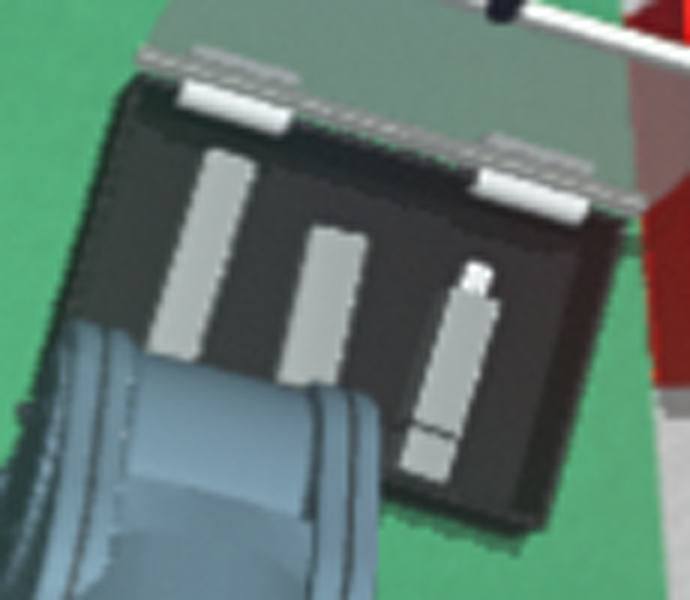

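View pics/s4.png

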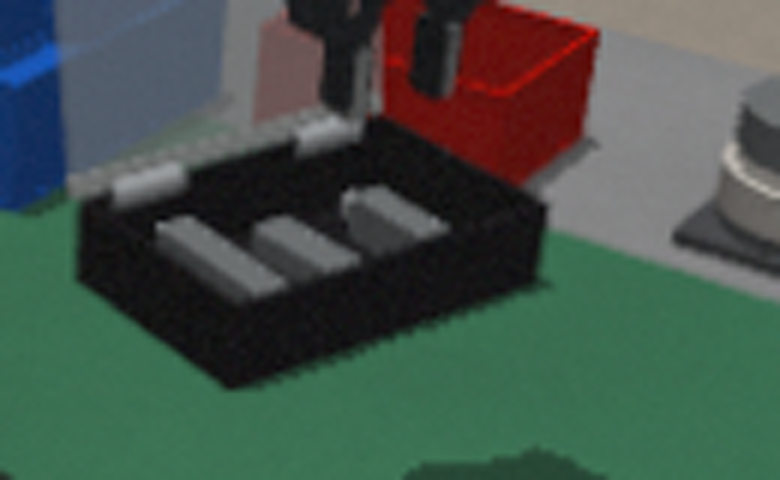

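In the top view the pack's top face is at crop px (467,290), (498,302), (450,482), (402,470), with the contact at (477,278). I'll fit it with a colour mask.

```bash
cat >> snap.py <<'E'
def packfit(D,poly,z,lo=105):
    p=D['p'];g=p.min(2)
    reg=cv2.fillPoly(np.zeros(g.shape,np.uint8),[np.array(poly,np.int32)],1)
    m=((g>lo)&(reg>0)).astype(np.uint8)
    c=max(cv2.findContours(m,cv2.RETR_EXTERNAL,cv2.CHAIN_APPROX_NONE)[0],key=cv2.contourArea)
    v,u=np.nonzero(cv2.fillPoly(np.zeros_like(m),[c],1))
    X=plane("top",np.c_[u,v],z)[:,:2]
    rc=cv2.minAreaRect((X*1000).astype(np.float32))
    return X,rc
E
python3 - <<'E'
from snap import *
D=np.load("t3.npz")
poly=[(335+x/6,135+y/6) for x,y in[(455,240),(520,250),(520,310),(470,500),(385,500),(385,460),(440,280)]]
X,rc=packfit(D,poly,.035);print(len(X),rc)
c=X.mean(0);w,V=np.linalg.eigh(np.cov((X-c).T));a=V[:,1]*np.sign(V[0,1])
t=(X-c)@a;q=(X-c)@np.array([-a[1],a[0]]);print("angle",np.degrees(np.arctan2(a[1],a[0])),"ext",t.min(),t.max(),q.min(),q.max())
mid=c+a*(t.min()+t.max())/2;print("centroid",c,"mid",mid)
C=cloud("top",D['d']);u=proj("top",[*c,.035])[0].round().astype(int);print("depth",C[u[1],u[0]])
E
```

```text
293 ((517.2725830078125, -407.69659423828125), (23.413379669189453, 102.68008422851562), 69.58228302001953)
angle -19.44955167991743 ext -0.04890457184116546 0.05393169013632048 -0.012313843281788878 0.011585083962513676
centroid [ 0.515  -0.4067] mid [ 0.5173 -0.4076]
depth [ 0.5152 -0.4083  0.0315]
```

Run:
```python
from snap import *
print(goal([.515,-.407,.12],70.5),goal([.515,-.407,.022],70.5))
```

```text
(array([ 101.8,  185.7, -162.7]), np.float64(0.2)) (array([ 199.8,  185.7, -162.7]), np.float64(0.2))
```

carry_out([
  {"xyz":[0,45,-5],"yaw":0},
  {"xyz":[0,90,-20],"yaw":0},
  {"xyz":[10,130,-50],"yaw":0},
  {"xyz":[30,160,-85],"yaw":0},
  {"xyz":[55,178,-120],"yaw":0},
  {"xyz":[80,186,-150],"yaw":0},
  {"xyz":[102,186,-163],"yaw":0},
  {"xyz":[102,186,-163],"yaw":0},
  {"xyz":[102,186,-163],"yaw":0},
  {"xyz":[102,186,-163],"yaw":0},
], fingers=45)

```text
time: 6.55
tool_pos: [0.5132, -0.4093, 0.1206]
orientation: [-2.038, 0.352, 2.036]
force: [0.2, 1.6, 1.0]
gripper_width: 0.0449
```

Run:
```python
from snap import *
print(goal([.515,-.407,.022],70.5))
snap("s5",(270,60,400,200),"side",4)
```

```text
(array([98.6, -2.9, -0.8]), np.float64(-0.0))
```

View pics/s5.png

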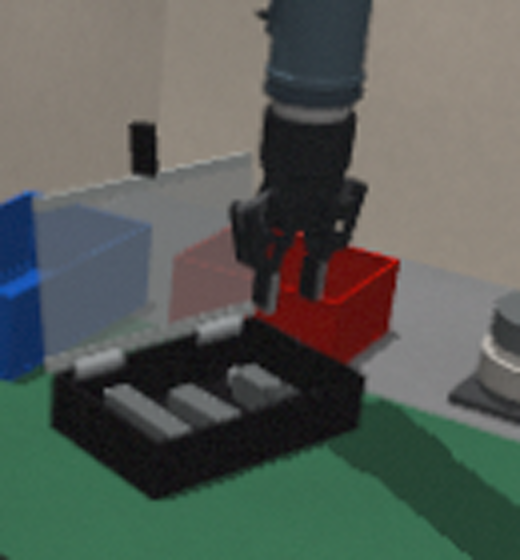

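carry_out([
  {"xyz":[35,-2,-1],"yaw":0},
  {"xyz":[65,-2,-1],"yaw":0},
  {"xyz":[85,-2,-1],"yaw":0},
  {"xyz":[98,-2,-1],"yaw":0},
  {"xyz":[98,-2,-1],"yaw":0},
  {"xyz":[98,-2,-1],"yaw":0},
])

```text
time: 7.2
tool_pos: [0.516, -0.4074, 0.0226]
orientation: [-2.039, 0.35, 2.036]
force: [0.1, -0.5, -0.3]
gripper_width: 0.0449
```

carry_out([
  {"xyz":[0,0,0],"yaw":0},
  {"xyz":[0,0,0],"yaw":0},
  {"xyz":[0,0,0],"yaw":0},
  {"xyz":[0,0,0],"yaw":0},
  {"xyz":[0,0,0],"yaw":0},
  {"xyz":[0,0,0],"yaw":0},
], fingers=18)

```text
time: 7.8
tool_pos: [0.5164, -0.4076, 0.023]
orientation: [-2.04, 0.351, 2.035]
force: [-1.1, 0.8, 7.6]
gripper_width: 0.023
```

carry_out([
  {"xyz":[-30,0,0],"yaw":0},
  {"xyz":[-70,0,0],"yaw":0},
  {"xyz":[-110,0,0],"yaw":0},
  {"xyz":[-140,0,0],"yaw":0},
  {"xyz":[-140,0,0],"yaw":0},
  {"xyz":[-140,0,0],"yaw":0},
])

```text
time: 8.4
tool_pos: [0.5154, -0.4067, 0.1617]
orientation: [-2.038, 0.349, 2.037]
force: [-0.1, -0.0, -2.0]
gripper_width: 0.023
```

Run:
```python
from snap import *
print(goal([.50,.01,.12],140))
snap("s6",(270,60,400,200),"side",4)
```

```text
(array([  41.5, -387.8,  153.4]), np.float64(-69.5))
```

View pics/s6.png

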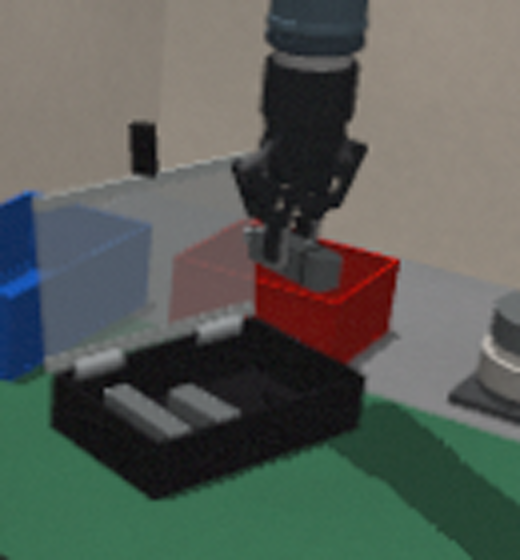

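carry_out([
  {"xyz":[0,-40,20],"yaw":-6},
  {"xyz":[0,-80,40],"yaw":-12},
  {"xyz":[0,-120,60],"yaw":-19},
  {"xyz":[5,-160,80],"yaw":-26},
  {"xyz":[10,-200,100],"yaw":-33},
  {"xyz":[15,-240,115],"yaw":-40},
  {"xyz":[20,-280,130],"yaw":-47},
  {"xyz":[25,-320,140],"yaw":-54},
  {"xyz":[30,-350,148],"yaw":-61},
  {"xyz":[35,-375,152],"yaw":-67},
  {"xyz":[41,-388,153],"yaw":-69.5},
  {"xyz":[41,-388,153],"yaw":-69.5},
  {"xyz":[41,-388,153],"yaw":-69.5},
  {"xyz":[41,-388,153],"yaw":-69.5},
  {"xyz":[41,-388,153],"yaw":-69.5},
])

```text
time: 9.95
tool_pos: [0.5004, 0.0084, 0.1204]
orientation: [1.703, 0.791, -1.704]
force: [-0.3, -0.5, -0.1]
gripper_width: 0.0229
```

Run:
```python
from snap import *
print(arm.get_obs()['tool_pos'],goal([.50,.01,.0215],140))
snap("s7",(150,100,350,250),"side",4)
```

```text
[0.5004 0.0084 0.1204] (array([98.9, -1.3, -1. ]), np.float64(-0.1))
```

View pics/s7.png

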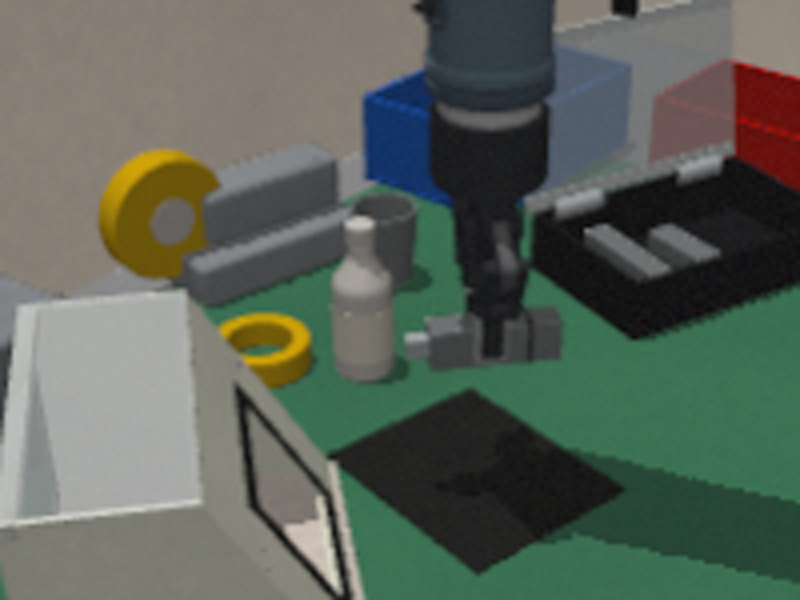

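The pack is held level, contact at crop px (415,345) pointing toward the box. I'll lower it onto the pad and release.

carry_out([
  {"xyz":[35,-1,-1],"yaw":0},
  {"xyz":[65,-1,-1],"yaw":0},
  {"xyz":[85,-1,-1],"yaw":0},
  {"xyz":[95,-1,-1],"yaw":0},
  {"xyz":[99,-1,-1],"yaw":0},
  {"xyz":[99,-1,-1],"yaw":0},
  {"xyz":[99,-1,-1],"yaw":0},
])

```text
time: 10.7
tool_pos: [0.5012, 0.0113, 0.0221]
orientation: [1.703, 0.793, -1.7]
force: [0.3, -0.8, -2.2]
gripper_width: 0.023
```

carry_out([
  {"xyz":[0,0,0],"yaw":0},
  {"xyz":[0,0,0],"yaw":0},
  {"xyz":[0,0,0],"yaw":0},
  {"xyz":[0,0,0],"yaw":0},
  {"xyz":[0,0,0],"yaw":0},
], fingers=50)

```text
time: 11.2
tool_pos: [0.5003, 0.0114, 0.0213]
orientation: [1.702, 0.794, -1.702]
force: [-0.3, -0.2, -0.4]
gripper_width: 0.0502
```

carry_out([
  {"xyz":[-40,0,0],"yaw":0},
  {"xyz":[-80,0,0],"yaw":0},
  {"xyz":[-100,0,40],"yaw":0},
  {"xyz":[-100,0,80],"yaw":0},
  {"xyz":[-100,0,120],"yaw":0},
  {"xyz":[-100,0,120],"yaw":0},
  {"xyz":[-100,0,120],"yaw":0},
])

```text
time: 11.9
tool_pos: [0.423, -0.0812, 0.1214]
orientation: [1.703, 0.793, -1.703]
force: [0.3, -0.2, -0.2]
gripper_width: 0.0501
```

Run:
```python
from snap import *
print(arm.get_obs()['tool_pos'],arm.get_obs()['joint_pos'])
snap("s8",(150,100,350,250),"side",4)
snap("t8",(215,150,315,250),"top",6)
```

```text
[ 0.423  -0.0812  0.1214] [ 0.3272  0.387  -0.2849  2.1745  0.1886  0.6023 -0.793 ]
```

View pics/s8.png

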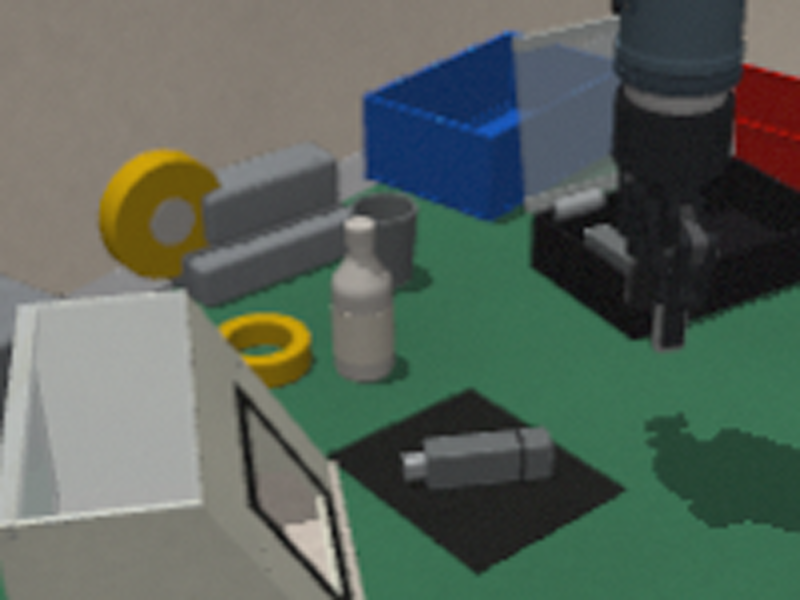

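View pics/t8.png

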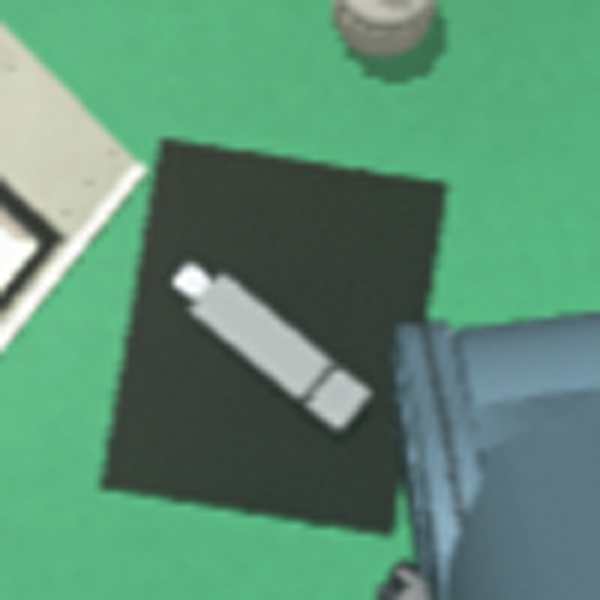

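The pack lies flat on the pad (nose at top crop px (190,280), tail at (355,405)). The side camera looks almost along the jaw axis here, so I can measure the gripper's profile in the box's x direction from depth, along with the pack's pose.

Run:
```python
from snap import *
D=np.load("t8.npz")
un=lambda L:[(215+x/6,150+y/6) for x,y in L]
X,rc=packfit(D,un([(190,250),(240,265),(385,385),(345,445),(180,310),(160,285)]),.033,95);print(len(X),rc)
c=X.mean(0);w,V=np.linalg.eigh(np.cov((X-c).T));a=V[:,1]*np.sign(V[0,1])
b=np.array([-a[1],a[0]]);t=(X-c)@a;q=(X-c)@b
print("angle",np.degrees(np.arctan2(a[1],a[0])),t.min(),t.max(),q.min(),q.max())
mid=c+a*(t.min()+t.max())/2+b*(q.min()+q.max())/2
print("mid",mid,"tail",mid-.052*a,"nose",mid+.052*a)
S=np.load("s8.npz");C=cloud("side",S['d'])
o=arm.get_obs()['tool_pos'];M=R.from_rotvec(arm.get_obs()['orientation']).as_matrix()
L=(C-o)@M  # tool frame: x down
m=(abs(L[:,:,1])<.07)&(abs(L[:,:,2])<.09)&(L[:,:,0]<.03)&(L[:,:,0]>-.2)&(S['d']>0)
Q=L[m]*1000
for x in range(20,-190,-8):
    k=(Q[:,0]<=x)&(Q[:,0]>x-8)
    if k.sum()>2: print(x,k.sum(),"tool z",np.percentile(Q[k,2],[1,99]).round(),"tool y",np.percentile(Q[k,1],[1,99]).round())
```

```text
317 ((501.9345397949219, 11.828140258789062), (105.78449249267578, 24.783050537109375), 48.964759826660156)
angle 49.477766656303366 -0.050172230397177005 0.05567059982108944 -0.012510247448511041 0.012356901670849284
mid [0.502  0.0117] tail [ 0.4682 -0.0278] nose [0.5358 0.0513]
12 18 tool z [-9. 11.] tool y [-34.  30.]
4 33 tool z [-10.   9.] tool y [-38.  29.]
-4 37 tool z [-10.  11.] tool y [-41.  30.]
-12 40 tool z [-9. 13.] tool y [-41.  27.]
-20 38 tool z [-10.   8.] tool y [-39.  29.]
-28 18 tool z [-11.  12.] tool y [-40.  34.]
-36 45 tool z [-12.  14.] tool y [-58.  55.]
-44 57 tool z [-11.  14.] tool y [-59.  58.]
-52 48 tool z [-15.  13.] tool y [-61.  60.]
-60 65 tool z [-15.  14.] tool y [-64.  61.]
-68 62 tool z [-16.  13.] tool y [-65.  65.]
-76 66 tool z [-17.  13.] tool y [-68.  63.]
-84 78 tool z [-18.  20.] tool y [-68.  39.]
-92 99 tool z [-18.  20.] tool y [-69.  15.]
-100 40 tool z [-10.   9.] tool y [-43.  -0.]
-108 28 tool z [-9. 11.] tool y [-40. -21.]
-116 75 tool z [-35.  31.] tool y [-39.  -3.]
-124 85 tool z [-36.  34.] tool y [-39.  -0.]
-132 91 tool z [-35.  34.] tool y [-40.   2.]
-140 83 tool z [-35.  33.] tool y [-41.   4.]
-148 97 tool z [-35.  34.] tool y [-40.   7.]
-156 132 tool z [-35.  36.] tool y [-40.  16.]
-164 63 tool z [-30.  29.] tool y [-34.  -0.]
-172 62 tool z [-37.  33.] tool y [-42.  -1.]
-180 120 tool z [-37.  37.] tool y [-41.   7.]
-188 91 tool z [-37.  34.] tool y [-42.  -0.]
```

The measured pack is 105.8×24.8 mm at 49.5°, which fits. The gripper is slim across the jaws: ±12 to ±20 mm up to 104 mm behind the TCP. Its knuckles look wider than the 110 mm port, so I'll measure the closed profile.

carry_out([
  {"xyz":[0,0,0],"yaw":8},
  {"xyz":[0,0,0],"yaw":16},
  {"xyz":[0,0,0],"yaw":24},
  {"xyz":[0,0,0],"yaw":32},
  {"xyz":[0,0,0],"yaw":40},
  {"xyz":[0,0,0],"yaw":48},
  {"xyz":[0,0,0],"yaw":56},
  {"xyz":[0,0,0],"yaw":64},
  {"xyz":[0,0,0],"yaw":72},
  {"xyz":[0,0,0],"yaw":80},
  {"xyz":[0,0,0],"yaw":80},
], fingers=23)

```text
time: 13.1
tool_pos: [0.4241, -0.0792, 0.1212]
orientation: [-1.929, 0.514, 1.928]
force: [-0.2, -0.3, 0.2]
gripper_width: 0.0234
```

```bash
cat > prof.py <<'E'
from snap import *
def prof(k):
    S=np.load(k+".npz");C=cloud("side",S['d'])
    o=arm.get_obs();M=R.from_rotvec(o['orientation']).as_matrix()
    L=(C-o['tool_pos'])@M
    m=(abs(L[:,:,1])<.08)&(abs(L[:,:,2])<.06)&(L[:,:,0]<.03)&(L[:,:,0]>-.13)&(S['d']>0)&(S['p'].max(2)<95)
    Q=L[m]*1000
    for x in range(24,-120,-6):
        q=(Q[:,0]<=x)&(Q[:,0]>x-6)
        if q.sum()>2: print(x,q.sum(),"y",np.percentile(Q[q,1],[0,2,98,100]).round(),"z",np.percentile(Q[q,2],[1,99]).round())
E
python3 - <<'E'
from prof import *
snap("s9",(280,70,380,220),"side",4)
print(arm.get_obs()['gripper_width']);prof("s9")
E
```

```text
0.022798954685979485
12 12 y [-18. -18.  14.  15.] z [-6. 12.]
6 20 y [-24. -24.  20.  23.] z [-7. 13.]
0 30 y [-27. -26.  22.  22.] z [-6. 13.]
-6 30 y [-26. -26.  25.  25.] z [-9. 13.]
-12 32 y [-26. -26.  24.  24.] z [-9. 12.]
-18 28 y [-27. -26.  24.  25.] z [-11.  14.]
-24 25 y [-26. -26.  23.  24.] z [-11.  12.]
-30 34 y [-39. -36.  39.  41.] z [-10.  15.]
-36 63 y [-45. -44.  41.  44.] z [-10.  16.]
-42 66 y [-47. -46.  45.  46.] z [-10.  15.]
-48 60 y [-49. -49.  48.  53.] z [-10.  15.]
-54 68 y [-53. -53.  48.  50.] z [-13.  19.]
-60 72 y [-57. -56.  54.  56.] z [-14.  18.]
-66 63 y [-60. -60.  57.  59.] z [-10.  19.]
-72 78 y [-63. -63.  59.  62.] z [-7. 19.]
-78 85 y [-65. -65.  60.  63.] z [-7. 20.]
-84 112 y [-66. -64.  60.  63.] z [-11.  21.]
-90 93 y [-59. -52.  47.  51.] z [-3. 22.]
-96 75 y [-42. -41.  37.  37.] z [-5. 19.]
-102 44 y [-40. -40.  34.  38.] z [-5. 14.]
-108 18 y [-38. -38. -23. -22.] z [-6. 11.]
-114 35 y [-39. -39.  19.  24.] z [-6. 37.]
```

View pics/s9.png

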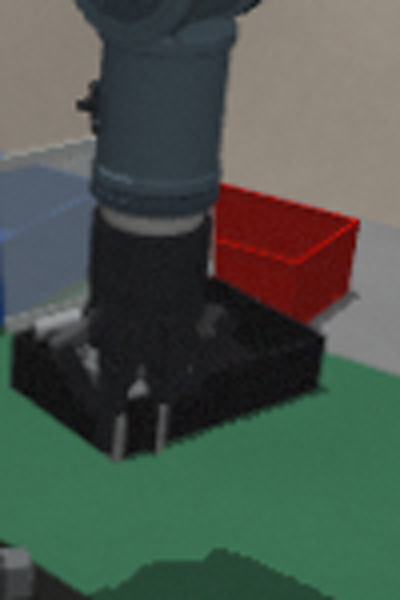

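Gripping about 23 mm, the knuckles exceed ±50 mm only above about 48 mm behind the TCP. So holding the last ~12 mm of the tail, high on the pack, keeps them in front of the panel. I'll go to the tail.

carry_out([
  {"xyz":[0,0,0],"yaw":-8},
  {"xyz":[0,0,0],"yaw":-16},
  {"xyz":[0,0,0],"yaw":-24},
  {"xyz":[0,0,0],"yaw":-32},
  {"xyz":[0,0,0],"yaw":-40},
  {"xyz":[0,0,0],"yaw":-48},
  {"xyz":[0,0,0],"yaw":-56},
  {"xyz":[0,0,0],"yaw":-64},
  {"xyz":[0,0,0],"yaw":-72},
  {"xyz":[0,0,0],"yaw":-79.5},
  {"xyz":[0,0,0],"yaw":-79.5},
  {"xyz":[0,0,0],"yaw":-79.5},
], fingers=45)

```text
time: 14.35
tool_pos: [0.4235, -0.0803, 0.1212]
orientation: [1.709, 0.787, -1.708]
force: [-1.1, 0.3, -0.6]
gripper_width: 0.0448
```

Run:
```python
from snap import *
print(goal([.4686,-.0269,.034],139.5))
```

```text
(array([ 87.3,  -0.4, -69.9]), np.float64(-0.0))
```

carry_out([
  {"xyz":[0,0,-35],"yaw":0},
  {"xyz":[10,0,-60],"yaw":0},
  {"xyz":[40,0,-70],"yaw":0},
  {"xyz":[65,0,-70],"yaw":0},
  {"xyz":[80,0,-70],"yaw":0},
  {"xyz":[87,0,-70],"yaw":0},
  {"xyz":[87,0,-70],"yaw":0},
  {"xyz":[87,0,-70],"yaw":0},
])

```text
time: 15.15
tool_pos: [0.4691, -0.0272, 0.0348]
orientation: [1.708, 0.787, -1.707]
force: [0.1, -0.3, 0.3]
gripper_width: 0.045
```

Run:
```python
from snap import *
print(goal([.4686,-.0269,.034],139.5))
snap("s10",(200,150,330,250),"side",6)
```

```text
(array([ 0.8, -0.6,  0.1]), np.float64(0.0))
```

View pics/s10.png

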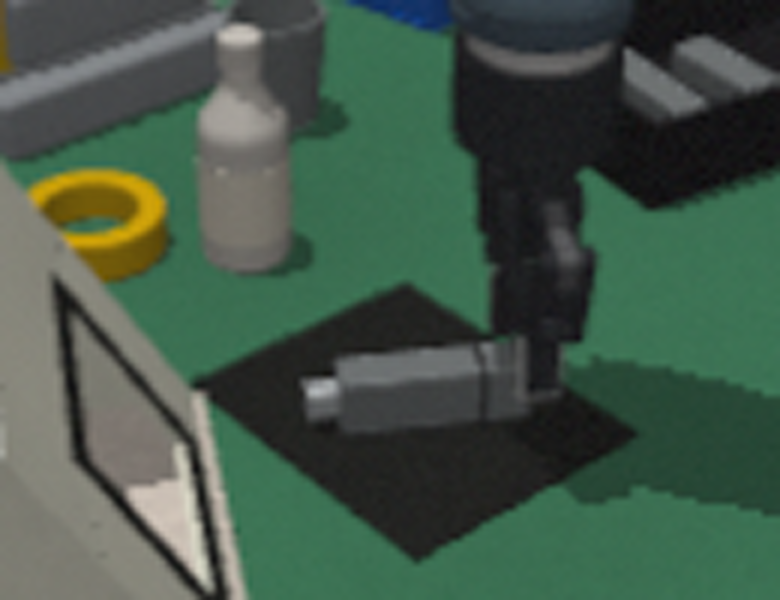

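The pads straddle the tail end, near crop px (525,370). I'll close, lift and check for droop.

carry_out([
  {"xyz":[0,0,0],"yaw":0},
  {"xyz":[0,0,0],"yaw":0},
  {"xyz":[0,0,0],"yaw":0},
  {"xyz":[0,0,0],"yaw":0},
  {"xyz":[0,0,0],"yaw":0},
  {"xyz":[0,0,0],"yaw":0},
], fingers=18)

```text
time: 15.8
tool_pos: [0.4692, -0.0274, 0.0353]
orientation: [1.708, 0.787, -1.706]
force: [-2.4, -0.2, 7.9]
gripper_width: 0.0215
```

carry_out([
  {"xyz":[-10,0,0],"yaw":0},
  {"xyz":[-20,0,0],"yaw":0},
  {"xyz":[-30,0,0],"yaw":0},
  {"xyz":[-31,0,0],"yaw":0},
  {"xyz":[-31,0,0],"yaw":0},
])

```text
time: 16.3
tool_pos: [0.469, -0.0274, 0.0658]
orientation: [1.708, 0.787, -1.707]
force: [-0.1, -1.0, -1.3]
gripper_width: 0.0214
```

Run:
```python
from snap import *
n=np.array([np.cos(np.radians(50)),np.sin(np.radians(50))])
foot=np.array([.5024,.1427])
print(arm.get_obs()['tool_pos'],arm.get_obs()['gripper_width'])
for x0 in(-.215,-.07):
    q=foot+(.1+x0)*n;print(x0,q,goal([*q,.066],140))
snap("s11",(200,150,330,250),"side",6)
snap("t11",(130,120,330,260),"top",4)
```

```text
[ 0.469  -0.0274  0.0658] 0.021359036385433728
-0.215 [0.4285 0.0546] (array([ -0.2, -84. , -36.1]), np.float64(-0.5))
-0.07 [0.5217 0.1657] (array([  -0.2,  -85.2, -181.1]), np.float64(-0.5))
```

View pics/s11.png

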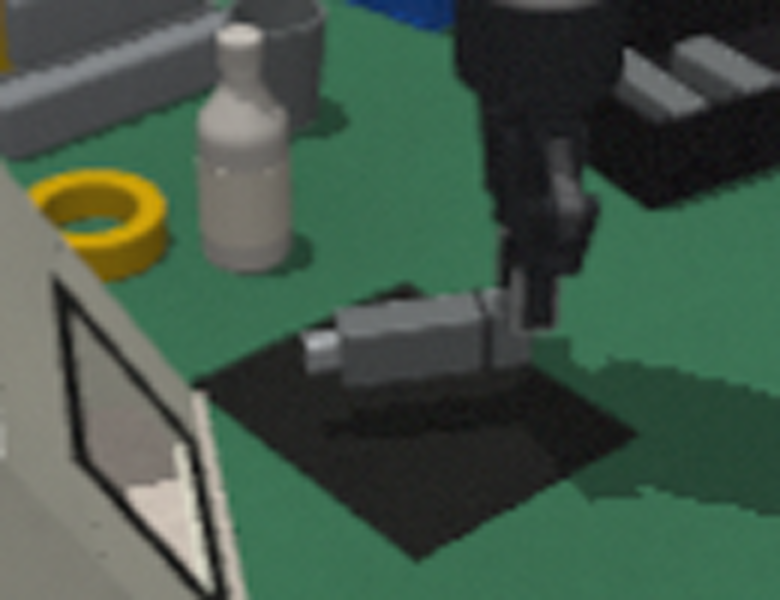

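View pics/t11.png

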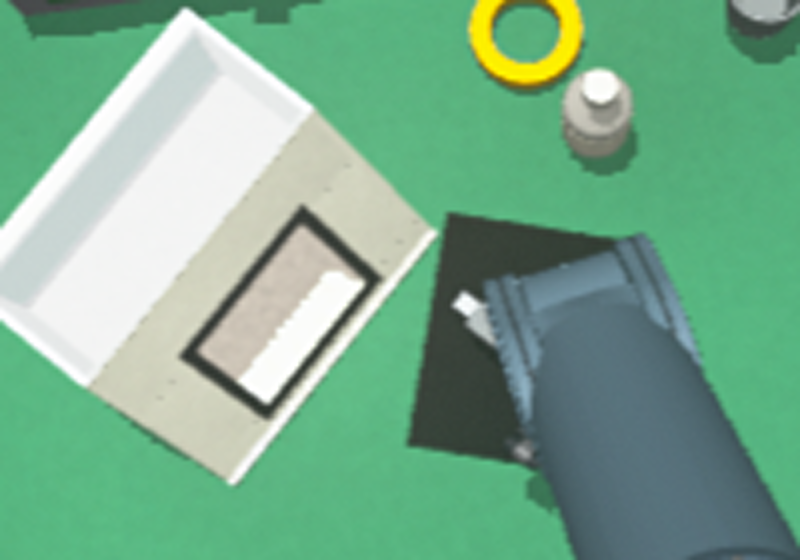

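The pack is held level by its tail, with no droop: contact at crop px (322,350), pack base parallel to its shadow. I'll line it up in front of the port.

carry_out([
  {"xyz":[-3,-30,5],"yaw":-0.5},
  {"xyz":[-3,-60,-10],"yaw":-0.5},
  {"xyz":[-3,-84,-30],"yaw":-0.5},
  {"xyz":[-3,-85,-36],"yaw":-0.5},
  {"xyz":[-3,-85,-36],"yaw":-0.5},
  {"xyz":[-3,-85,-36],"yaw":-0.5},
])

```text
time: 17.0
tool_pos: [0.4274, 0.0544, 0.068]
orientation: [1.701, 0.793, -1.703]
force: [-0.6, -0.9, -2.7]
gripper_width: 0.0214
```

Run:
```python
from snap import *
o=arm.get_obs();n=np.array([np.cos(np.radians(50)),np.sin(np.radians(50))]);s=np.array([-n[1],n[0]])
p=o['tool_pos'];print("n,s",p[:2]@n-.531,p[:2]@s+.2932,p[2],goal(p,140))
snap("s12",(140,150,270,280),"side",6 if 0 else 4.6)
snap("t12",(130,120,330,260),"top",4)
```

```text
n,s -0.214604721278001 0.0007279778942234083 0.06804197483150183 (array([0., 0., 0.]), np.float64(-0.0))
```

View pics/s12.png

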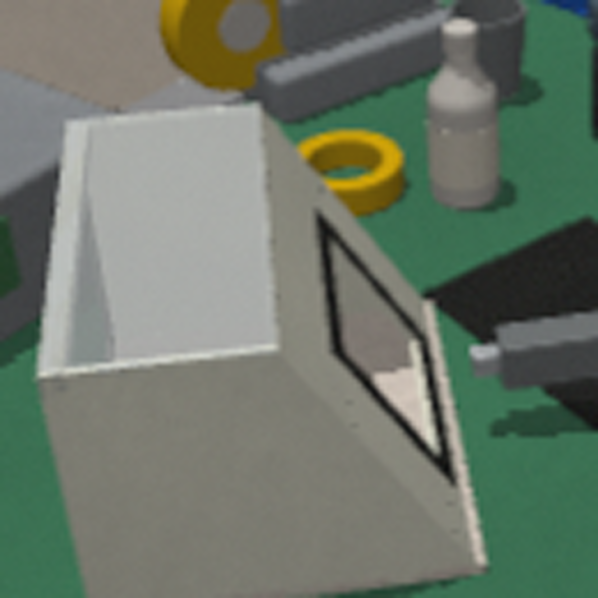

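View pics/t12.png

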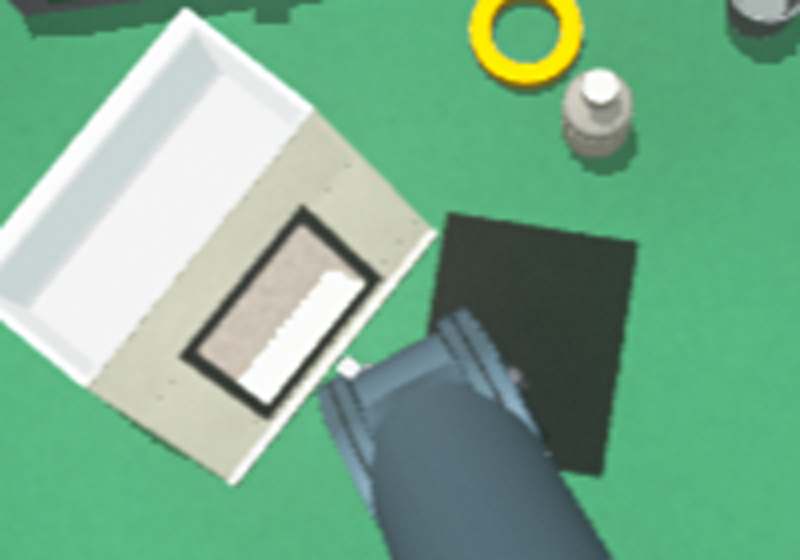

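The nose at top crop px (348,367) lines up with the middle of the panel foot at (334,359), and the pack is above the port's lower edge. I'll go in most of the way, then check.

carry_out([
  {"xyz":[-1,0.7,-15],"yaw":0},
  {"xyz":[-1,0.7,-35],"yaw":0},
  {"xyz":[-1,0.7,-55],"yaw":0},
  {"xyz":[-1,0.7,-75],"yaw":0},
  {"xyz":[-1,0.7,-95],"yaw":0},
  {"xyz":[-1,0.7,-110],"yaw":0},
  {"xyz":[-1,0.7,-120],"yaw":0},
  {"xyz":[-1,0.7,-125],"yaw":0},
  {"xyz":[-1,0.7,-125],"yaw":0},
  {"xyz":[-1,0.7,-125],"yaw":0},
])

```text
time: 18.1
tool_pos: [0.5077, 0.1499, 0.0691]
orientation: [1.701, 0.794, -1.703]
force: [-0.3, -0.8, -2.0]
gripper_width: 0.0213
```

```bash
cat > st.py <<'E'
from snap import *
def st():
    o=arm.get_obs();n=np.array([np.cos(np.radians(50)),np.sin(np.radians(50))]);s=np.array([-n[1],n[0]])
    p=o['tool_pos'];print("n,s,z mm",1000*np.array([p[:2]@n-.531,p[:2]@s+.2932,p[2]]),"yawerr",goal(p,140)[1],o['force'],o['gripper_width'],o['time'])
E
python3 - <<'E'
from st import *
st()
snap("s13",(140,130,270,260),"side",4.6)
snap("t13",(130,120,330,260),"top",4)
E
```

```text
n,s,z mm [-89.8731   0.6244  69.0908] yawerr 0.0 [-0.2933 -0.77   -2.0288] 0.02133694224185235 18.1
```

View pics/s13.png

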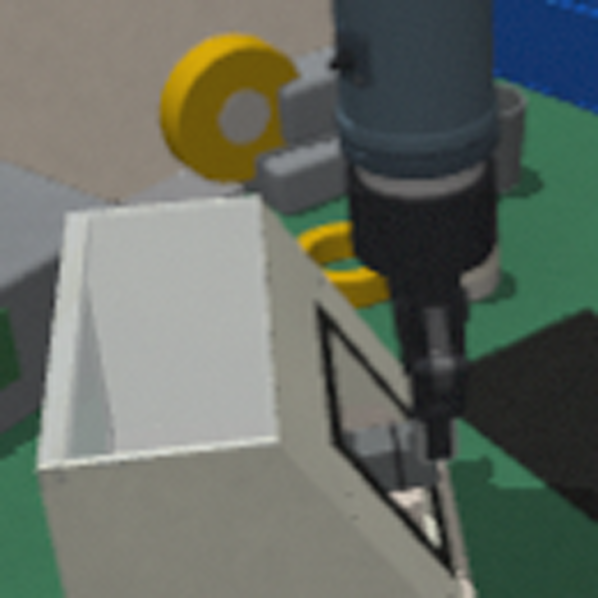

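View pics/t13.png

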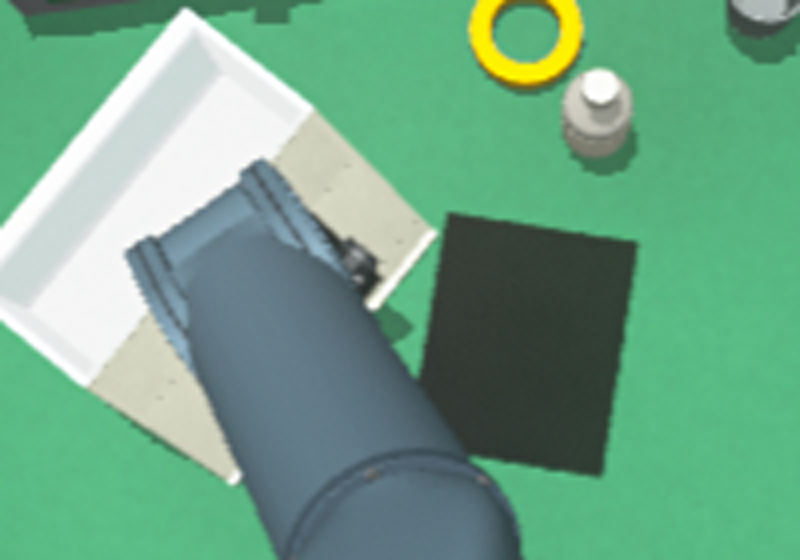

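Run:
```python
from st import *
S=np.load("s13.npz");C=cloud("side",S['d']);p=S['p'].astype(int)
n=np.array([np.cos(np.radians(50)),np.sin(np.radians(50))]);s=np.array([-n[1],n[0]])
N=(C[:,:,:2]@n-.531)*1000;Y=(C[:,:,:2]@s+.2932)*1000;Z=C[:,:,2]*1000
e=N-(-100+.577*Z)   # horizontal dist past outer face
# panel beige
b=(abs(e)<12)&(p.min(2)>100)&(abs(Y)<112)&(Z>15)&(Z<150)
pp=e[b];print("panel e",b.sum(),np.percentile(pp,[10,50,90]))
zz=Z[b];print("low",np.median(pp[zz<60]),"high",np.median(pp[zz>100]))
k=(p.max(2)<95)&(abs(Y)<75)&(Z>75)&(Z<200)&(N<-40)&(N>-140)
for z in range(75,175,10):
    q=k&(Z>=z)&(Z<z+10)
    if q.sum()>3: print(z,q.sum(),"N",np.percentile(N[q],[2,50,98]).round(),"Y",np.percentile(Y[q],[2,98]).round(),"e max",np.percentile(e[q],98).round(1))
```

```text
panel e 896 [-1.4191  0.7511  2.1602]
low 1.293562582123684 high -0.6550817130793352
75 44 N [-99. -82. -52.] Y [-62.  67.] e max 0.1
85 32 N [-96. -52. -46.] Y [-67.  66.] e max 0.1
95 19 N [-90. -43. -40.] Y [-74.  65.] e max 1.6
105 34 N [-101.  -89.  -40.] Y [-5. 53.] e max -1.6
115 20 N [-101.  -82.  -76.] Y [23. 53.] e max -45.6
125 54 N [-103.  -86.  -73.] Y [11. 58.] e max -46.3
135 45 N [-106.  -84.  -73.] Y [18. 63.] e max -53.0
145 72 N [-107.  -86.  -71.] Y [-8. 66.] e max -58.1
155 107 N [-109.  -87.  -71.] Y [-8. 64.] e max -61.5
165 50 N [-105.  -88.  -76.] Y [15. 44.] e max -72.2
```

The panel plane agrees within about 1 mm, and the knuckles stay clear. Last 20 mm in, then lower.

carry_out([
  {"xyz":[0,0.5,-7],"yaw":0},
  {"xyz":[0,0.5,-14],"yaw":0},
  {"xyz":[0,0.5,-20],"yaw":0},
  {"xyz":[0,0.5,-20],"yaw":0},
  {"xyz":[0,0.5,-20],"yaw":0},
])

```text
time: 18.7
tool_pos: [0.5213, 0.1658, 0.0692]
orientation: [1.701, 0.795, -1.702]
force: [0.8, -0.3, -2.2]
gripper_width: 0.022
```

Run:
```python
from st import *
st()
snap("s14",(180,160,260,240),"side",7)
```

```text
n,s,z mm [-68.9014   0.4343  69.1941] yawerr 0.1 [ 0.8214 -0.2597 -2.1709] 0.02197260289647104 18.7
```

View pics/s14.png

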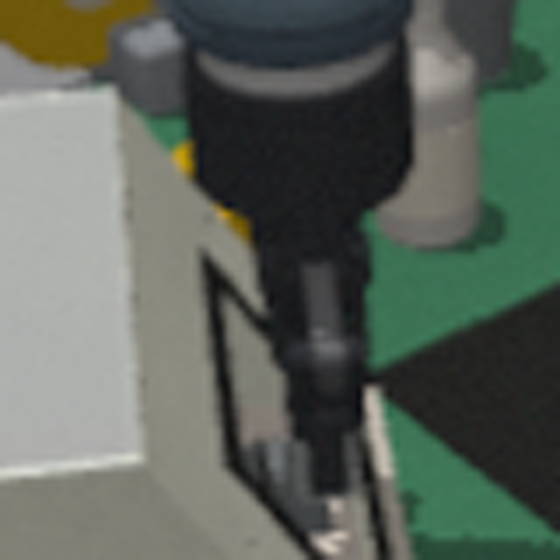

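carry_out([
  {"xyz":[6,0.5,0.5],"yaw":0},
  {"xyz":[12,0.5,0.5],"yaw":0},
  {"xyz":[18,0.5,0.5],"yaw":0},
  {"xyz":[22,0.5,0.5],"yaw":0},
  {"xyz":[25,0.5,0.5],"yaw":0},
  {"xyz":[25,0.5,0.5],"yaw":0},
  {"xyz":[25,0.5,0.5],"yaw":0},
])

```text
time: 19.45
tool_pos: [0.5215, 0.165, 0.0443]
orientation: [1.702, 0.794, -1.702]
force: [0.4, -0.0, -2.3]
gripper_width: 0.0218
```

Run:
```python
from st import *
st()
snap("s15",(180,160,260,240),"side",7)
```

```text
n,s,z mm [-69.4106  -0.2138  44.2916] yawerr 0.0 [ 0.3623 -0.0366 -2.2724] 0.021802545053215466 19.45
```

View pics/s15.png

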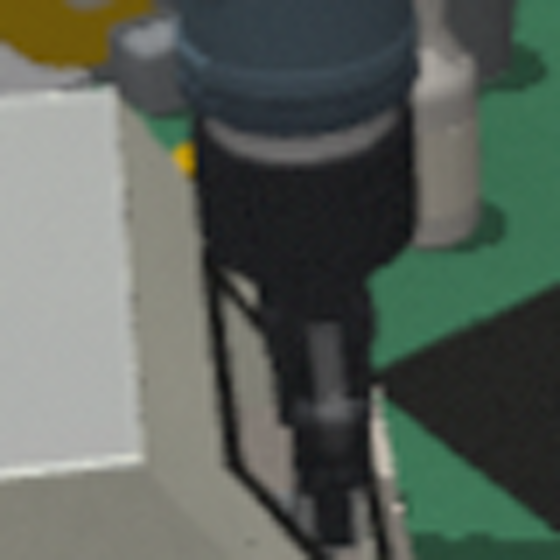

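The only force is the pack's weight (−2.3 N), so nothing is touching. I'll release with a small opening so the knuckles stay inside the port's width.

carry_out([
  {"xyz":[0,0,0],"yaw":0},
  {"xyz":[0,0,0],"yaw":0},
  {"xyz":[0,0,0],"yaw":0},
  {"xyz":[0,0,0],"yaw":0},
  {"xyz":[0,0,0],"yaw":0},
], fingers=29)

```text
time: 20.0
tool_pos: [0.5215, 0.165, 0.0443]
orientation: [1.702, 0.794, -1.701]
force: [0.6, 0.6, 0.3]
gripper_width: 0.0291
```

Run:
```python
from st import *
st()
snap("s16",(180,160,260,240),"side",7)
```

```text
n,s,z mm [-69.4341  -0.2285  44.3404] yawerr 0.0 [0.5754 0.5638 0.3468] 0.029141238006431935 20.0
```

View pics/s16.png

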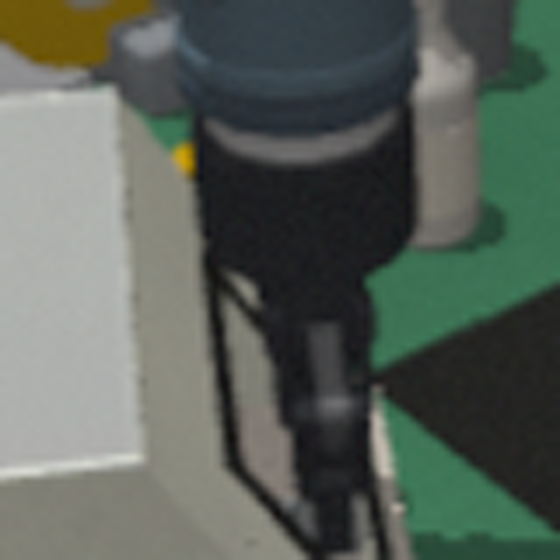

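The weight is off the tool, so the pack has been let go. I'll lift a little, then back straight out.

carry_out([
  {"xyz":[-5,0,0],"yaw":0},
  {"xyz":[-10,0,0],"yaw":0},
  {"xyz":[-14,0,4],"yaw":0},
  {"xyz":[-14,0,15],"yaw":0},
  {"xyz":[-14,0,35],"yaw":0},
  {"xyz":[-14,0,65],"yaw":0},
  {"xyz":[-20,0,105],"yaw":0},
  {"xyz":[-40,30,145],"yaw":0},
  {"xyz":[-60,80,145],"yaw":0},
  {"xyz":[-80,130,140],"yaw":0},
  {"xyz":[-100,170,130],"yaw":0},
  {"xyz":[-120,200,120],"yaw":0},
  {"xyz":[-120,200,120],"yaw":0},
  {"xyz":[-120,200,120],"yaw":0},
])

```text
time: 21.45
tool_pos: [0.5972, -0.0563, 0.1642]
orientation: [1.702, 0.793, -1.703]
force: [-0.2, 0.5, 0.3]
gripper_width: 0.0291
```

Run:
```python
from st import *
st()
snap("s17",(130,140,280,280),"side",4)
snap("t17",(115,110,255,250),"top",4)
```

```text
n,s,z mm [-190.2656 -200.4282  164.1503] yawerr -0.0 [-0.2317  0.4809  0.3274] 0.02906174704911202 21.45
```

View pics/s17.png

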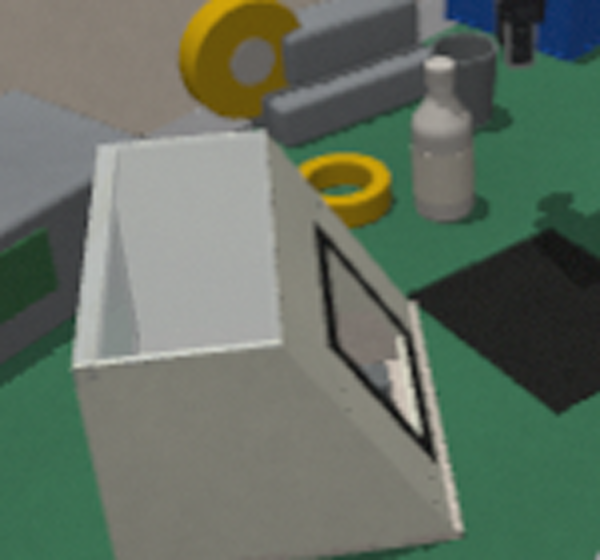

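View pics/t17.png

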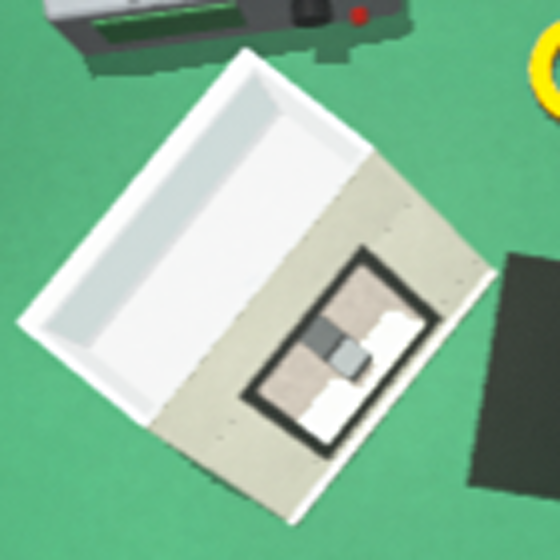

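The pack lies inside behind the lower rim, its tail visible through the port at top crop px (350,358). I'll measure where the tail is and whether the pack is flat.

Run:
```python
from st import *
T=np.load("t17.npz");q=T['p'][185:225,180:230,::-1]
cv2.imwrite("pics/t17z.png",cv2.resize(q,None,fx=14,fy=14,interpolation=cv2.INTER_CUBIC))
n=np.array([np.cos(np.radians(50)),np.sin(np.radians(50))]);s=np.array([-n[1],n[0]])
C=cloud("top",T['d']);
for v in range(192,212):
    r=[]
    for u in range(188,214):
        g=T['p'][v,u].astype(int)
        r.append("%3d/%3d"%(g.mean(),C[v,u,2]*1000))
    if v%2==0: print(v,' '.join(r[::2]))
```

```text
192 111/114  64/112 113/ 35 129/ 43 126/ 34 126/ 38 164/  9 195/  6 196/ 10 195/  7 241/  5 252/  5 251/ 11
194  63/115 109/108 131/ 40 130/ 38 129/ 36 127/ 38 101/ 40 157/  6 191/ 11 216/  6 252/  6 252/  7 252/  8
196 133/108 183/  6 134/ 40 130/ 37 130/ 37 104/ 41 163/ 37 199/ 39 190/ 40 254/ 12 253/ 13 252/  9 252/  8
198 196/  7 198/ 10 197/  0 144/ 41 110/ 40 156/ 38 200/ 37 197/ 40 198/ 41 189/ 37 240/ 11 252/ 10 253/  8
200 196/  7 198/  8 200/ 12 201/ 10 142/  4 196/ 41 199/ 40 198/ 40 197/ 37 103/ 30 230/ 12 252/ 12 248/ 26
202 197/  5 197/  7 195/ 10 199/  7 201/  5 177/  6 196/ 35 200/ 34 132/ 32 138/  5 242/  8 254/ 22 121/ 28
204 200/ 11 198/  9 200/  8 197/  0 198/  5 216/  5 202/ -2 136/ 39 120/  6 215/  4 254/ 21 150/ 25  66/ 22
206 197/  0 201/  9 202/ 11 200/  3 214/  8 253/  4 253/  6 245/  8 212/ 10 245/ 28 227/ 24  61/ 21 152/  7
208 201/  9 201/  3 199/ 10 212/  5 252/ 10 252/ 13 252/  6 252/  7 253/  6 237/ 20  66/ 26 136/ 16 238/  8
210 199/  6 200/  7 204/  6 253/  9 251/  1 252/  7 252/  9 253/  8 249/ 24  79/ 21 101/ 15 227/ 11 247/  6
```

View pics/t17z.png

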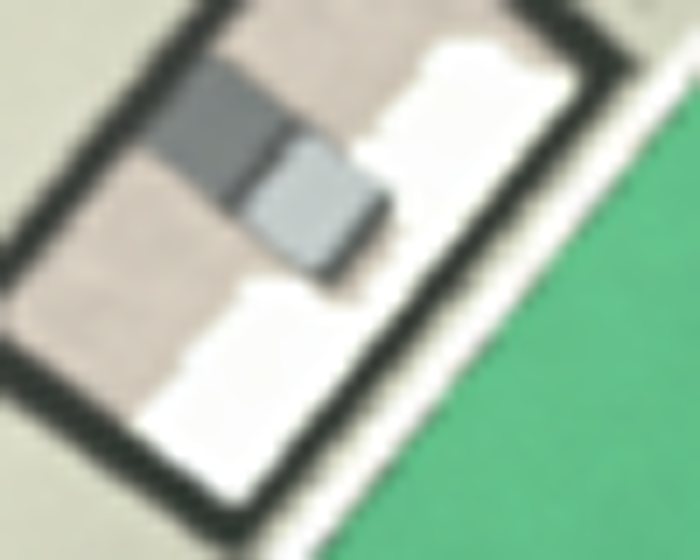

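Run:
```python
from st import *
n=np.array([np.cos(np.radians(50)),np.sin(np.radians(50))]);s=np.array([-n[1],n[0]])
def f(L,z):
    uv=(np.array(L,float)+.5)/14-.5+[180,185]
    P=plane("top",uv,z);return np.c_[(P[:,:2]@n-.531)*1000,(P[:,:2]@s+.2932)*1000].round(1)
e=f([(378,192),(314,268)],.038);print("tail top",e,np.linalg.norm(e[0]-e[1]))
print("tail bottom",f([(392,207),(328,285)],.008))
print("side edges far->tail",f([(300,130),(378,192)],.038),f([(150,140),(238,208),(314,268)],.038))
T=np.load("t17.npz");C=cloud("top",T['d']);p=T['p'];g=p.mean(2)
N=(C[:,:,:2]@n-.531)*1000;Y=(C[:,:,:2]@s+.2932)*1000;Z=C[:,:,2]*1000
m=(abs(Y)<10)&(N>-68)&(N<-30)&(Z>30)&(Z<46)&(g<205)&(g>80)
A=np.c_[N[m],Y[m],np.ones(m.sum())];k=np.linalg.lstsq(A,Z[m],rcond=None)[0];print("top plane slopes (rad)",k[:2],"mean z",Z[m].mean(),m.sum())
```

```text
tail top [[-70.4 -10.6]
 [-70.    9.1]] 19.704060495238032
tail bottom [[-69.7 -10.5]
 [-69.5   9.9]]
side edges far->tail [[-50.3 -10.7]
 [-70.4 -10.6]] [[-28.    9.5]
 [-50.5   9.2]
 [-70.    9.1]]
top plane slopes (rad) [-0.025  -0.0075] mean z 38.511631645298436 95
```

The tail is at −70 mm (limit −76), top at 38.5 mm (38 expected), tilt about 0.025 rad, heading straight in. I'll move the arm clear of the bottle and check the rest of the scene.

carry_out([
  {"xyz":[-30,0,10],"yaw":0},
  {"xyz":[-60,0,40],"yaw":0},
  {"xyz":[-60,0,80],"yaw":0},
  {"xyz":[-60,20,120],"yaw":0},
  {"xyz":[-60,60,150],"yaw":0},
  {"xyz":[-60,60,150],"yaw":0},
  {"xyz":[-60,60,150],"yaw":0},
  {"xyz":[-60,60,150],"yaw":0},
])

```text
time: 22.35
tool_pos: [0.5466, -0.2069, 0.2235]
orientation: [1.7, 0.798, -1.702]
force: [-0.8, 0.8, 0.2]
gripper_width: 0.0293
```

Run:
```python
from st import *
st();snap("s18");snap("t18",None,"top")
S=np.load("s18.npz");C=cloud("side",S['d'])
a=np.load("top0.npz")['p'].astype(int);b=np.load("t18.npz")['p'].astype(int)
cv2.imwrite("pics/diff.png",np.abs(a-b).max(2).astype(np.uint8))
```

```text
n,s,z mm [-338.1286 -258.5264  223.5173] yawerr 0.2 [-0.7832  0.7568  0.1982] 0.029275773687229212 22.35
```

View pics/s18.png

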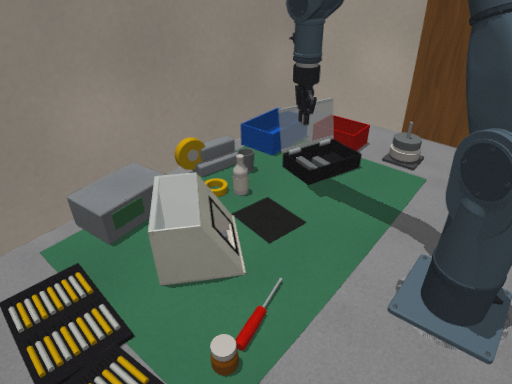

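View pics/t18.png

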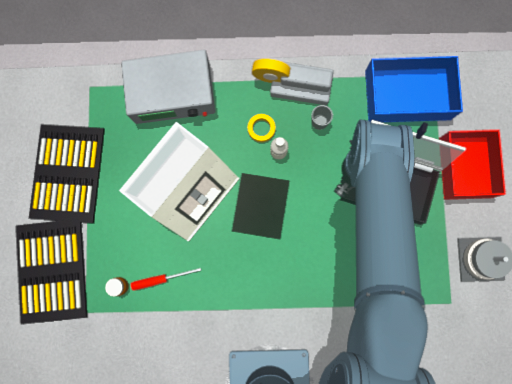

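View pics/diff.png

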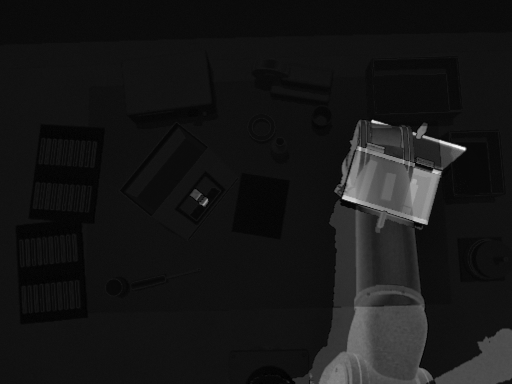

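Run:
```python
from st import *
cx=np.array([np.cos(np.radians(-19.5)),np.sin(np.radians(-19.5))])
for th in(1.45,1.6,1.75):
    a=.176;b=.006
    P=[*(np.array([.617,-.3765])+cx*(-a*np.cos(th)+b*np.sin(th))),.055+a*np.sin(th)+b*np.cos(th)]
    print(th,proj("top",P),proj("side",P))
print(arm.finish_job())
```

```text
1.45 [[416.0855 151.7555]] [[315.9188  99.609 ]]
1.6 [[419.0197 141.5027]] [[311.0682  97.3774]]
1.75 [[421.3976 131.8019]] [[306.3349  96.3359]]
the job is handed in; nothing more can be done
None
```

I did the whole task in order and handed the job in with the clock at about 22.5 s of the 66 s allowed; no verdict is reported.

- **Lid:** I lifted it by its tab and let go. In the last top view the tab is at px (421,130), which fits about 1.75 rad, against the 1.45 needed.
- **Pad and regrasp:** I laid the pack flat on the rubber pad and let go. I then picked it up by the last 12 mm or so of its tail, high on the sides, so the wide gripper knuckles stayed outside the port.
- **Dry box:** I took the pack through the port contact first, lowered it, let go with about 4 mm still to drop, and backed out.

| Last check | Measured | Required or expected |
|---|---|---|
| Tail, from the box middle | −70 mm | past −76 mm |
| Height of the pack's top | 38.5 mm | 38 mm when lying on the floor |
| Tilt | about 0.025 rad | below 0.12 rad |
| Heading | within about 0.02 rad of straight in | within 0.8 rad |

- **Contact with the port:** At the readings taken in the port before letting go, the tool felt only the pack's weight (about 2 N), with no sign of touching the panel or rim.
- **Other objects:** Before-and-after top views show no change in the bottle, tape, screwdriver, cup or jar. The arm partly hid the case in the last top view. In the last side view the other two packs look undisturbed, but I did not measure them.
- **Disagreement:** My estimates of where the panel's foot lies differed by about 3 mm, so I used a middle value. The 6 mm margin at the tail covers that.

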